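Vent the culture jar

ROBOT

A 6-joint arm with a two-finger parallel gripper is mounted at the origin on the work surface. World frame = base frame: x ahead of the robot, y to its left, z up, the work surface at z = 0. Lengths are in m, angles in rad, forces in N, time in s.
With the tool pointing down it reaches from about 0.35 to 0.775 m from the base axis. Payload 7.3 kg.
Tool frame: the origin (TCP) lies between the finger pads; the fingertips stand 25 mm ahead of it and the grasp point (between the pads) lies 6 mm ahead of it (ctrl.finger_overhang is the distance from the TCP to the fingertips, in m); z points along the fingers, y is the direction in which the jaws open and shut (so a half turn about z gives the same grasp; the last joint's range is limited). The gripper opens to 92 mm and grips with 3 to 60 N. Pads are 19 mm wide; open, the fingers measure 130 mm over their backs; the gripper's body (75 mm by 190 mm) begins 47 mm behind the grasp point.
Start: joints at [0.961, 0.342, 1.524, -0, 1.275, -0.146], TCP at [0.235, 0.47, 0.252] pointing down, gripper open.
Joint ranges: [-2.53, 2.53], [-0.77, 2.02], [0.04, 2.7], [-1, 4.14], [0.28, 2.66], [-3.11, 3.11]. Speed limits (rad/s): [2.57, 2.57, 3.14, 3.14, 3.14, 3.14].

INTERFACE

Orientations are given as a rotation vector (axis times angle).
In Python, from workcell import ctrl gives the robot as it stands. The module is installed in compiled form; this text tells all that it offers.
- The arm moves only by the tool servo_tool, never from a script. Its argument "rows" is a list of rows, each an object of numbers: "wx", "wy", "wz": the turn, a rotation vector about the tool's x, y, z in degrees; "x", "y", "z": the shift along the tool's x, y, z in cm; "fingers": the opening in per cent of the stroke, from 0 (shut) to 100 (fully open). A call has 1 to 8 rows; each row shifts and turns the commanded pose from where the row before left it, along the tool's axes as they then stand; what a row does not reach is not made up. A row lasts 1/8 s, in which the tool goes at most 62.5 mm and 10.7 degrees, less where a joint would pass 70% of its speed; a pose out of reach is approached as far as the arm can. A call with a gripper value outside its range is refused whole. The fingers move at their own pace and stop on an object; "squeeze" is the grip in N (left out, the last holds). Time passes only in rows, so rows that do not move let the fingers close. It gives the time, the measured TCP pose, the force and the opening at its end, in the units of the state.
- ctrl.observe(): the state, without advancing time (a new reading comes with each control period).
- ctrl.camera(name): name is "scene" or "side" or "wrist"; returns a dict with "color" (384x512x3 uint8, red, green, blue), "depth" (384x512 float32, m along the optical axis (not along the pixel's ray), 0 where there is no reading), "fx", "fy", "cx", "cy" (pixels), "rvec" (rotation vector, rad) and "tvec" (3), from world to camera coordinates, as OpenCV has them; the wrist camera has in their place "tool_from_camera" (4x4, takes a point from camera to tool coordinates, whose origin is the TCP and whose axes are the flange's). Camera axes: x right, y down, z forward; pixel columns grow to the right and rows downward; lengths in m; the calibration is good to about 2 mm. A picture is of the moment at which its call begins: read the wrist's pose just before it.
- ctrl.finish_job(): hands the job in, once; it reports no verdict.
The state is a dict: "time": time; "joint_positions": joint angles; "joint_velocities": joint speeds; "tau": joint torques, N m; "position": TCP position; "tcp_rot": TCP orientation; "force": force on the tool from outside, world axes, zero at the start; "wrist_torque": the same for the moment, N m; "opening": opening from 0.0 (shut) to 1.0 (fully open).
Only numpy, scipy, OpenCV 4.12 (cv2) and the standard library are available. Lean on these libraries where they do the work, as an engineer would, in place of code of your own. Each camera call takes 0.05 s, during which the arm holds its last target. There are 200 camera calls.

TASK

Vent the anaerobic culture jar so that its lid can be opened later: unscrew the knurled lock nut of the blue-ringed vent valve all the way up to its stop, then press the freed blue valve tip gently right down until the nut bears on the stem, hold it there for two seconds and let it spring back up. The little valve is delicate, so press and squeeze it lightly; keep the jar standing where it is, and leave the red-ringed valve and the other things on the bench alone.

Things in the scene. Friction and masses are not known exactly. Their poses are not given: they have to be found in the camera images.
- jar: Clear anaerobic culture jar, 130 mm wide (166 mm over the latch of its clamp band), 1.9 to 2.7 kg, standing loose on the bench: a side push of some 7 N at the valves starts to tip it. Origin: centre of its underside, z up. The top of its aluminium lid lies 122 mm up. Two valves of like shape stand on the lid: vent valve (blue ring and tip) 36 mm from its centre towards the jar's +y, charging valve (red) 36 mm towards -y.
- vent_stem_top (a point): Top of the vent valve's fixed stem, on its axis, 24 mm above the lid's top. A valve from the lid's top up, in mm: coloured ring 33 wide to 4, hexagon 22 wide to 9, stem 12 wide to 24, brass lock nut 14 wide from 24 to 33 when screwed down, steel pin 6 wide, coloured flat tip 9 wide from 41 to 45. The nut is threaded on the pin, so the pin sinks only until the nut's underside meets the stem.
- vent_nut_center (a point): Centre (on the axis, half-way up) of the vent valve's knurled brass lock nut, a plain right-hand thread: 14 mm wide, 9 mm tall. 28.5 mm above the lid's top when screwed down.
- vent_nut (a joint): Turn of the vent lock nut in rad: 0 screwed down, grows as it is unscrewed (counter-clockwise seen from above), 4.4 at its stop. A coarse thread: the nut climbs the pin by 5 mm a turn (3.5 mm at the stop). It takes about 0.04 N m to turn and stays where it is left.
- vent_tip_top (a point): Centre of the flat top of the vent valve's blue tip (9 mm wide), 45 mm above the lid's top when not pressed. A spring holds it up: it takes 8 N to start it down and 11 N to bring it 3.5 mm down, where, with the nut at its stop, the nut meets the stem: a clear hard stop.
- vent_tip: The vent valve's blue tip itself (9 mm wide, 4 mm tall). A load of more than 16 N would bend its thin pin. Its origin lies 21 mm below the top of the tip, on the axis.
- vent_knurl: The vent valve's lock nut itself, thin-walled: a squeeze of more than 20 N by each finger would crush it, and 8 N turns it. Its origin lies on the axis at the nut's underside.
- charge_nut (a joint): Turn of the red-ringed charging valve's lock nut in rad: 0 screwed down. Leave it alone.
- dish_a: Culture dish with a dark red filling, 92 mm wide, 15 mm tall, loose on the bench. A bystander.
- dish_b: Culture dish with an amber filling, 92 mm wide, 15 mm tall, loose on the bench. A bystander.
- reagent: Amber bottle with a black cap, 64 mm wide, 125 mm tall, standing. A bystander.
- vial: Small clear vial with a white cap, 26 mm wide, 45 mm tall, standing. A bystander.
- slide_box: Flat clear slide box, 87 by 57 by 26 mm. A bystander.
- tape_roll: Roll of cream tape lying flat, 76 mm wide, 19 mm tall. A bystander.
- forceps: Steel forceps lying flat, 130 mm long, 7 mm tall. A bystander.
There are look-alikes about, which are no part of the job. There is more than one size of the jar; the one meant has the size given above.

How it is judged:
On the way, in this order (a step that is already met when the one before it is completed fails the run):
1. the vent lock nut is unscrewed up to its stop (at least 3.9 rad of 4.4) (value of joint vent_nut above 3.9 rad), for 0.2 s.
2. the freed blue tip itself is pressed right down (at least 2.5 mm, the nut bearing on the stem), for 1 s on end (z of vent_tip_top in the frame of vent_stem_top below 0.0185 m and contact force between anything else and vent_knurl above 0.5 N and contact force between anything else and vent_tip above 2 N), for 1 s.
At the end, for the whole second after the job is handed in: The vent lock nut is still unscrewed (at least 3.5 rad), the vent tip has sprung back up (within 0.7 mm), and the jar stands upright and at rest within 15 mm of where it began (value of joint vent_nut above 3.5 rad and z of vent_tip_top in the frame of vent_stem_top above 0.0203 m and distance of jar from where it was at the start of the episode below 0.015 m and angle between jar's own z axis and vertical below 0.03 rad and linear speed of jar below 0.02 m/s); the robot touches nothing.
It fails at once if the blue tip is pressed harder than 16 N (contact force between anything else and vent_tip above 16 N).
It fails at once if the vent lock nut is squeezed with over 20 N a finger (40 N of contact force in all) (contact force between anything else and vent_knurl above 40 N).
It fails at once if the jar is tipped (more than 0.12 rad) or shoved (more than 15 mm) (angle between jar's own z axis and vertical above 0.12 rad or distance of jar from where it was at the start of the episode above 0.015 m).
It fails at once if the red-ringed valve is unscrewed (more than 0.3 rad) (value of joint charge_nut above 0.3 rad).
It fails at once if a bystander is moved by more than 30 mm (distance of any of dish_a, dish_b, reagent, vial, slide_box, tape_roll, forceps from where it was at the start of the episode above 0.03 m).
It also fails if it takes over 70 s, if anything falls off the work surface, if the arm or the gripper's body presses on something with over 40 N, if the wrist force passes 120 N, or if a joint passes its speed limit or range.

## Working session

There is one attempt and no reset: what is moved stays moved. The work goes in short steps, Python scripts to look and compute and a tool call to move; the robot and the scene stay as the last step left them, time stands still between calls to the robot, and variables do not carry over. Pictures are saved under pics/ and viewed, about 8 in all and at most 12, crops included, and the job is handed in when it is done.

Besides the shell and the picture viewer there is one more tool, called by a JSON object that holds its "api" and its "payload". servo_tool: Moves the arm, as the interface text tells. Its arguments: {"type":"object","properties":{"rows":{"type":"array"},"squeeze":{"type":"number"}},"required":["rows"]}

```bash
mkdir -p pics; cat > h.py <<'E'
import numpy as np, cv2
from workcell import ctrl
def cam(n):
    s=ctrl.observe(); c=ctrl.camera(n); 
    if n=="wrist":
        T=np.eye(4);T[:3,:3]=cv2.Rodrigues(np.array(s["tcp_rot"],float))[0];T[:3,3]=s["position"]
        W=T@np.array(c["tool_from_camera"])
    else:
        W=np.eye(4);R=cv2.Rodrigues(np.array(c["rvec"],float))[0];W[:3,:3]=R.T;W[:3,3]=-R.T@np.array(c["tvec"],float).ravel()
    c["W"]=W; return c
def ray(c,u,v):
    d=c["W"][:3,:3]@np.array([(u-c["cx"])/c["fx"],(v-c["cy"])/c["fy"],1.]); return c["W"][:3,3],d
def onz(c,u,v,z):
    o,d=ray(c,u,v); return o+d*(z-o[2])/d[2]
def pts(c):
    v,u=np.mgrid[:384,:512]; d=c["depth"]; P=np.stack([(u-c["cx"])/c["fx"]*d,(v-c["cy"])/c["fy"]*d,d],-1)
    return P@c["W"][:3,:3].T+c["W"][:3,3]
def save(n,img): cv2.imwrite("pics/"+n,img[...,::-1])
E
python3 - <<'E'
from h import *
a=cam("scene");b=cam("side");w=cam("wrist")
save("s1.png",np.vstack([np.hstack([cv2.resize(a["color"],(400,300)),cv2.resize(b["color"],(400,300))]),np.hstack([cv2.resize(w["color"],(400,300)),np.zeros((300,400,3),np.uint8)])]))
save("scene.png",a["color"])
for c in(a,b,w):
    hsv=cv2.cvtColor(c["color"],cv2.COLOR_RGB2HSV);P=pts(c)
    for nm,l,h in(("blue",100,125),("red",0,5),("red2",174,180)):
        m=cv2.inRange(hsv,(l,120,60),(h,255,255));n,_,st,ce=cv2.connectedComponentsWithStats(m)
        for i in range(1,n):
            if st[i,4]>12: 
                q=P[_==i]; print(nm,st[i],ce[i].round(),np.median(q,0).round(3))
print(ctrl.observe())
E
```

```text
blue [494 142  18  32 318] [503. 158.] [-0.129  1.526 -0.453]
blue [209 314   8   7  44] [212. 317.] [ 0.861 -0.161  0.121]
blue [ 67 329  22  22 296] [ 78. 340.] [ 0.877 -0.398  0.157]
blue [496 363  16  21 170] [506. 376.] [ 0.888  0.762 -0.491]
red [255  39   7   7  38] [258.  42.] [-0.592  0.306  0.091]
red [221 132  11   4  22] [226. 134.] [ 0.31  -0.024  0.18 ]
red [227 309   8  10  59] [231. 313.] [ 0.862 -0.126  0.121]
red [171 321   9  10  66] [175. 325.] [ 0.862 -0.233  0.121]
blue [ 96 112  11   5  45] [101. 114.] [-0.144  1.125 -0.094]
blue [117 112   8   4  30] [120. 114.] [-0.144  1.523 -0.246]
blue [206 154   5   4  18] [208. 156.] [ 0.396 -0.018  0.238]
blue [201 177  17   6  49] [209. 180.] [ 0.397 -0.032  0.18 ]
blue [411 223   9   9  63] [415. 227.] [ 0.861 -0.164  0.12 ]
blue [467 282  25  23 403] [478. 293.] [ 0.865 -0.407  0.156]
red [160 154   7   6  31] [163. 156.] [ 0.29  -0.014  0.237]
red [157 176  18   8  70] [165. 181.] [ 0.297 -0.028  0.18 ]
red [271 176  10   4  22] [275. 178.] [0.57  0.066 0.125]
red [404 214   9   9  65] [408. 218.] [ 0.861 -0.126  0.117]
red [424 242  10  11  83] [428. 247.] [ 0.861 -0.235  0.118]
{'time': 0.15, 'joint_positions': array([ 9.60993862e-01,  3.42541370e-01,  1.52474505e+00, -9.35454540e-06,
        1.27539597e+00, -1.46034114e-01]), 'joint_velocities': array([ 3.75182697e-04, -1.52853537e-03, -4.33592634e-03, -2.47834517e-06,
        5.76786965e-06, -1.69855214e-04]), 'tau': array([ 1.48591193e-03, -4.31468046e+01, -2.44352657e+01,  7.18661863e-02,
        5.37404709e-02, -6.02381078e-05]), 'position': array([0.23469568, 0.46933679, 0.251234  ]), 'tcp_rot': array([-7.21879915e-01, -3.05712564e+00,  1.59594463e-03]), 'force': array([ 0.51635403,  0.33938872, -0.11649834]), 'wrist_torque': array([-0.06573736, -0.0290225 , -0.07208199]), 'opening': 1.00078059217827}
```

View pics/s1.png

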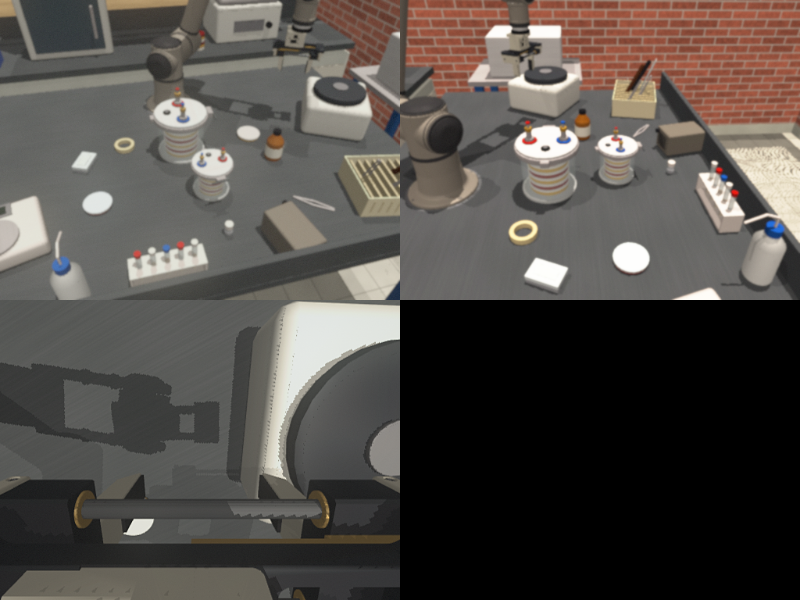

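Candidates: the large jar's blue valve (composite 183,113; ring at z≈0.18, too tall) and the small jar's blue valve (201,158; z≈0.125, which matches). Red valves sit at (178,97) and (222,153). I'll check the small jar in a crop.

```bash
python3 - <<'E'
from h import *
a=cam("scene");b=cam("side")
f=lambda c,x0,y0:cv2.resize(c["color"][y0:y0+80,x0:x0+80],(400,400),interpolation=cv2.INTER_CUBIC)
save("s2.png",np.hstack([f(a,235,180),f(b,240,160)]))
for c,x0,y0 in((a,235,180),(b,240,160)):
    hsv=cv2.cvtColor(c["color"],cv2.COLOR_RGB2HSV);P=pts(c)
    s=np.zeros((384,512),bool);s[y0:y0+80,x0:x0+80]=1
    for nm,l,h in(("blue",100,128),("red",0,8),("red2",172,180)):
        m=cv2.inRange(hsv,(l,70,40),(h,255,255))*s.astype(np.uint8);n,_,st,ce=cv2.connectedComponentsWithStats(m)
        for i in range(1,n):
            if st[i,4]>4: print(nm,st[i],ce[i].round(1),np.median(P[_==i],0).round(3),"onz tip/ring",onz(c,*ce[i],.165).round(4),onz(c,*ce[i],.126).round(4))
    q=P[(np.abs(P[...,2]-.122)<.006)&s]; q=q[(np.hypot(q[:,0]-.55,q[:,1]-.07)<.1)]
    print("lid",cv2.minEnclosingCircle(q[:,:2].astype(np.float32)),np.median(q,0),len(q))
E
```

```text
blue [253 208  11   5  20] [257.7 210.6] [ 0.589 -0.002  0.125] onz tip/ring [ 0.631  -0.0117  0.165 ] [ 5.889e-01 -4.000e-04  1.260e-01]
red [284 188   4   4  15] [285.4 189.6] [0.386 0.14  0.001] onz tip/ring [0.5716 0.0744 0.165 ] [0.5261 0.0907 0.126 ]
red [279 201  12   6  40] [284.4 203.9] [0.58  0.069 0.125] onz tip/ring [0.6227 0.056  0.165 ] [0.5801 0.0713 0.126 ]
lid ((0.5770070552825928, 0.04376322403550148), 0.07319532334804535) [0.58594195 0.0397388  0.12098702] 1217
blue [277 190  11   5  28] [281.6 192.3] [ 0.577 -0.005  0.125] onz tip/ring [ 0.5662 -0.0696  0.165 ] [ 0.5771 -0.007   0.126 ]
red [274 162   5   4  17] [276.1 163.4] [0.577 0.08  0.161] onz tip/ring [0.5721 0.075  0.165 ] [0.5835 0.1484 0.126 ]
red [270 175  12   6  43] [275.2 178.1] [0.569 0.066 0.126] onz tip/ring [ 0.5597 -0.0022  0.165 ] [0.5702 0.0654 0.126 ]
red [274 214  10   1  10] [278.5 214. ] [ 0.57  -0.019  0.068] onz tip/ring [ 0.5467 -0.158   0.165 ] [ 0.5562 -0.102   0.126 ]
lid ((0.5753563046455383, 0.043404195457696915), 0.07313774526119232) [0.56670479 0.03050912 0.12102681] 900
```

View pics/s2.png

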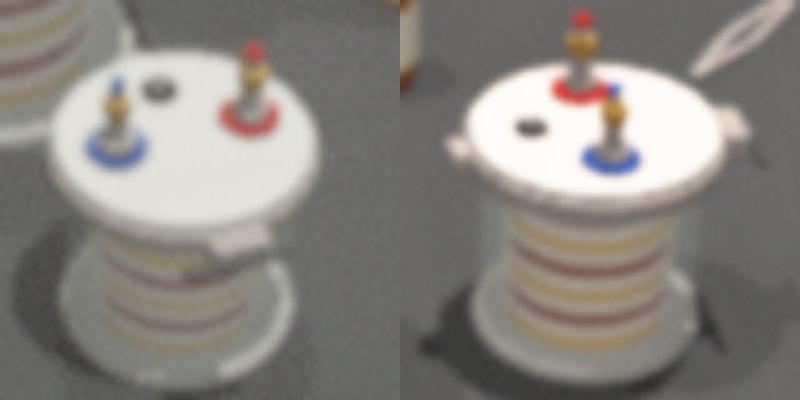

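{"api": "servo_tool", "payload": {"rows": [{"x":-5.1,"y":-2.65,"fingers":35},{"x":-5.1,"y":-2.65},{"x":-5.1,"y":-2.65},{"x":-5.1,"y":-2.65},{"x":-5.1,"y":-2.65},{"x":-5.1,"y":-2.65},{"x":-5.1,"y":-2.65},{"x":-5.1,"y":-2.65}], "squeeze": 3}}

```text
invalid input
```

{"api": "servo_tool", "payload": {"rows": [{"x":-5.1,"y":-2.65},{"x":-5.1,"y":-2.65},{"wz":10.6},{"wz":10.6},{"wz":10.6},{"wz":10.6},{"wz":10.6},{"wz":10.6}]}}

```text
invalid input
```

{"api": "servo_tool", "payload": {"rows": [{"wz":10.6},{"wz":10.6},{"wz":10.6},{"wz":10.6},{"wz":10.6},{"wz":10.6},{"wz":10.6},{"wz":10.6}]}}

```text
invalid input
```

{"api": "servo_tool", "payload": {"rows": [{"wz":10.6},{"wz":10.6},{"wz":10.6},{"wz":10.6},{"wz":10.6},{"wz":10.6},{"wz":1}]}}

```text
invalid input
```

```bash
python3 - <<'E'
from h import *
s=ctrl.observe();print(s["time"],s["position"],s["tcp_rot"],s["joint_positions"],s["force"])
w=cam("wrist");print(w["tool_from_camera"].round(3),w["fx"])
a=cam("scene");b=cam("side")
f=lambda c,x0,y0:cv2.resize(c["color"][y0:y0+80,x0:x0+80],(400,300),interpolation=cv2.INTER_CUBIC)
save("s3.png",np.vstack([np.hstack([cv2.resize(w["color"],(400,300)),f(a,225,160)]),np.hstack([f(b,240,140),np.zeros((300,400,3),np.uint8)])]))
E
```

```text
0.25 [0.23474421 0.4694253  0.25140565] [-7.21953691e-01 -3.05724817e+00  9.89710360e-04] [ 9.61005772e-01  3.42369521e-01  1.52450903e+00  7.46861900e-06
  1.27539489e+00 -1.45999322e-01] [-0.44914138  0.16750007 -0.67407071]
[[ 0.001 -0.961 -0.276  0.074]
 [ 1.     0.001  0.     0.   ]
 [-0.    -0.276  0.961 -0.133]
 [ 0.     0.     0.     1.   ]] 273.8965044996054
```

View pics/s3.png

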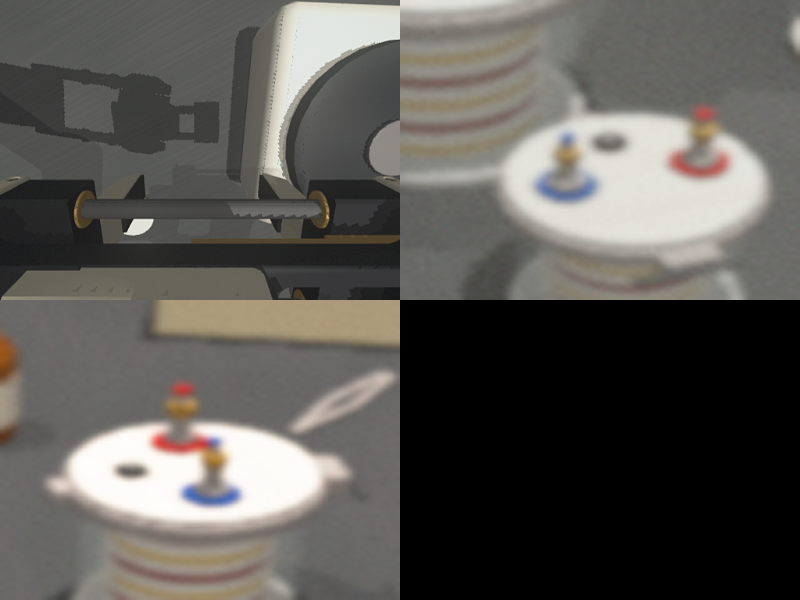

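The moves were refused as "invalid input" and the arm has not moved; the picture only confirms the small jar, with its blue valve at (568,160) in the scene crop. Next I'll send rows with every key filled in.

{"api": "servo_tool", "payload": {"rows": [{"wx":0,"wy":0,"wz":0,"x":-5.1,"y":-2.65,"z":0,"fingers":35}]}}

```text
time: 0.52
position: [0.2677, 0.4244, 0.2515]
tcp_rot: [-0.714, -3.059, -0.001]
force: [0.6, -0.8, 0.4]
opening: 0.939
```

{"api": "servo_tool", "payload": {"rows": [{"wx":0,"wy":0,"wz":0,"x":-5.1,"y":-2.65,"z":0,"fingers":35},{"wx":0,"wy":0,"wz":0,"x":-5.1,"y":-2.65,"z":0,"fingers":35},{"wx":0,"wy":0,"wz":0,"x":-5.1,"y":-2.65,"z":0,"fingers":35},{"wx":0,"wy":0,"wz":0,"x":-5.1,"y":-2.65,"z":0,"fingers":35},{"wx":0,"wy":0,"wz":0,"x":-5.1,"y":-2.65,"z":0,"fingers":35},{"wx":0,"wy":0,"wz":0,"x":-5.1,"y":-2.65,"z":0,"fingers":35},{"wx":0,"wy":0,"wz":0,"x":-5.1,"y":-2.65,"z":0,"fingers":35},{"wx":0,"wy":0,"wz":0,"x":-5.1,"y":-2.65,"z":0,"fingers":35}], "squeeze": 3}}

```text
time: 1.52
position: [0.5396, 0.0492, 0.2519]
tcp_rot: [0.722, 3.057, 0.001]
force: [0.5, 0.2, 0.5]
opening: 0.349
```

{"api": "servo_tool", "payload": {"rows": [{"wx":0,"wy":0,"wz":10.6,"x":0,"y":0,"z":0,"fingers":35},{"wx":0,"wy":0,"wz":10.6,"x":0,"y":0,"z":0,"fingers":35},{"wx":0,"wy":0,"wz":10.6,"x":0,"y":0,"z":0,"fingers":35},{"wx":0,"wy":0,"wz":10.6,"x":0,"y":0,"z":0,"fingers":35},{"wx":0,"wy":0,"wz":10.6,"x":0,"y":0,"z":0,"fingers":35},{"wx":0,"wy":0,"wz":10.6,"x":0,"y":0,"z":0,"fingers":35},{"wx":0,"wy":0,"wz":10.6,"x":0,"y":0,"z":0,"fingers":35},{"wx":0,"wy":0,"wz":10.6,"x":0,"y":0,"z":0,"fingers":35}]}}

```text
time: 2.52
position: [0.5387, 0.0509, 0.2517]
tcp_rot: [-2.6, -1.763, -0.0]
force: [0.5, -0.3, -0.1]
opening: 0.355
```

{"api": "servo_tool", "payload": {"rows": [{"wx":0,"wy":0,"wz":10.6,"x":0,"y":0,"z":0,"fingers":35},{"wx":0,"wy":0,"wz":10.6,"x":0,"y":0,"z":0,"fingers":35},{"wx":0,"wy":0,"wz":10.6,"x":0,"y":0,"z":0,"fingers":35},{"wx":0,"wy":0,"wz":10.6,"x":0,"y":0,"z":0,"fingers":35},{"wx":0,"wy":0,"wz":10.6,"x":0,"y":0,"z":0,"fingers":35},{"wx":0,"wy":0,"wz":10.6,"x":0,"y":0,"z":0,"fingers":35},{"wx":0,"wy":0,"wz":10.6,"x":0,"y":0,"z":0,"fingers":35},{"wx":0,"wy":0,"wz":10.6,"x":0,"y":0,"z":0,"fingers":35}]}}

```text
time: 3.52
position: [0.5386, 0.0509, 0.2517]
tcp_rot: [-3.109, 0.451, 0.0]
force: [0.1, -1.0, 0.5]
opening: 0.352
```

{"api": "servo_tool", "payload": {"rows": [{"wx":0,"wy":0,"wz":10.6,"x":0,"y":0,"z":0,"fingers":35},{"wx":0,"wy":0,"wz":10.6,"x":0,"y":0,"z":0,"fingers":35},{"wx":0,"wy":0,"wz":10.6,"x":0,"y":0,"z":0,"fingers":35},{"wx":0,"wy":0,"wz":10.6,"x":0,"y":0,"z":0,"fingers":35},{"wx":0,"wy":0,"wz":0,"x":0,"y":0,"z":0,"fingers":35}]}}

```text
time: 4.15
position: [0.5386, 0.0509, 0.2517]
tcp_rot: [-2.741, 1.535, 0.0]
force: [-0.2, -0.0, 0.3]
opening: 0.347
```

```bash
python3 - <<'E'
from h import *
s=ctrl.observe();print(s["time"],s["position"],s["tcp_rot"],s["joint_positions"],s["force"],s["opening"])
w=cam("wrist");save("s4.png",w["color"])
R=w["W"][:3,:3];C=w["W"][:3,3]
def proj(p):
    q=R.T@(np.array(p)-C);return w["fx"]*q[0]/q[2]+w["cx"],w["fy"]*q[1]/q[2]+w["cy"]
print(proj([.574,.003,.167]),proj([.572,.0745,.167]))
hsv=cv2.cvtColor(w["color"],cv2.COLOR_RGB2HSV)
for nm,l,h in(("blue",100,128),("red",0,8)):
    m=cv2.inRange(hsv,(l,90,40),(h,255,255));n,_,st,ce=cv2.connectedComponentsWithStats(m)
    for i in range(1,n):
        if st[i,4]>15: print(nm,st[i],ce[i].round(1),onz(w,*ce[i],.167).round(4),onz(w,*ce[i],.126).round(4))
E
```

```text
4.15 [0.53864672 0.0509046  0.25168731] [-2.74122681e+00  1.53455491e+00  1.42732247e-04] [-4.75115453e-02  3.71501457e-01  1.47988234e+00  1.04638352e-04
  1.29026024e+00  2.54393689e+00] [-0.19644631 -0.02675336  0.3129059 ] 0.3469887952950919
(np.float64(251.34245318958742), np.float64(134.85816726773967)) (np.float64(209.29856127159354), np.float64(210.10797912074023))
blue [231 111  34  35 506] [247.3 127.8] [0.5794 0.     0.167 ] [0.5798 0.0024 0.126 ]
blue [241 126  10  11  89] [245.6 131. ] [0.5793 0.0028 0.167 ] [0.5796 0.0057 0.126 ]
blue [ 420  203   61   52 1149] [444.  225.2] [ 0.3948 -0.0183  0.167 ] [ 0.3602 -0.0194  0.126 ]
red [200 180  33  31 367] [218.2 192.1] [0.5733 0.0569 0.167 ] [0.5725 0.07   0.126 ]
red [205 205  10  10  77] [209.3 209.2] [0.5724 0.0738 0.167 ] [0.5714 0.0901 0.126 ]
```

View pics/s4.png

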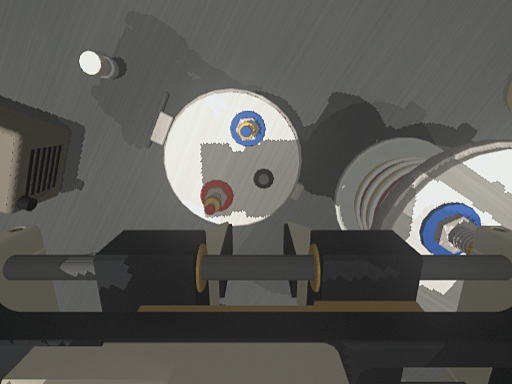

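The wrist view shows the small jar with its blue tip at (246,131), hex and brass nut around it, red valve at (209,209) and the large jar's blue valve at (444,225). The tip ray gives (0.579, 0.003), agreeing with the ring.

{"api": "servo_tool", "payload": {"rows": [{"wx":0,"wy":0,"wz":0,"x":3.1,"y":-0.5,"z":0,"fingers":35},{"wx":0,"wy":0,"wz":0,"x":3.1,"y":-0.45,"z":0,"fingers":35},{"wx":0,"wy":0,"wz":0,"x":0,"y":0,"z":2.5,"fingers":35},{"wx":0,"wy":0,"wz":0,"x":0,"y":0,"z":2.5,"fingers":35},{"wx":0,"wy":0,"wz":0,"x":0,"y":0,"z":0,"fingers":35},{"wx":0,"wy":0,"wz":0,"x":0,"y":0,"z":0,"fingers":35}]}}

```text
time: 4.95
position: [0.5796, 0.003, 0.2027]
tcp_rot: [-2.741, 1.534, -0.002]
force: [0.1, 0.1, -0.2]
opening: 0.346
```

```bash
cat > m.py <<'E'
from h import *
import sys
s=ctrl.observe();print(s["time"],s["position"],s["joint_positions"].round(3),s["force"],s["opening"])
w=cam("wrist");save(sys.argv[1],w["color"][100:340,100:412])
hsv=cv2.cvtColor(w["color"],cv2.COLOR_RGB2HSV)
T=np.linalg.inv(w["W"]@np.linalg.inv(np.array(w["tool_from_camera"])))
m=cv2.inRange(hsv,(100,90,40),(128,255,255));n,_,st,ce=cv2.connectedComponentsWithStats(m)
for i in range(1,n):
    if st[i,4]>15: 
        for z in(.167,.126):
            p=onz(w,*ce[i],z);print(st[i],ce[i].round(1),z,p.round(4),"tool",(T@np.r_[p,1])[:3].round(4))
E
python3 m.py s5.png
```

```text
4.95 [0.57962122 0.00297374 0.20273681] [-0.127  0.482  1.445  0.     1.214  2.464] [ 0.09526497  0.08736494 -0.15296693] 0.3463932282286478
[239 191  40  34 514] [258.2 204.5] 0.167 [ 0.5892 -0.013   0.167 ] tool [0.0186 0.0002 0.0358]
[239 191  40  34 514] [258.2 204.5] 0.126 [ 0.5821 -0.0014  0.126 ] tool [0.005  0.0003 0.0767]
[253 224  12  13 116] [258.3 230.1] 0.167 [0.5798 0.0022 0.167 ] tool [0.0007 0.0003 0.0357]
[253 224  12  13 116] [258.3 230.1] 0.126 [0.5704 0.0175 0.126 ] tool [-0.0173  0.0004  0.0767]
```

View pics/s5.png

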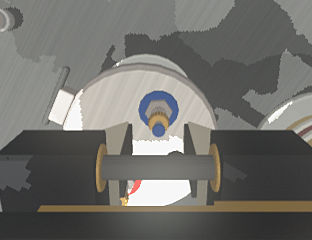

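Tip at full-image (258,230), midway between the fingers and within 1 mm of the tool axis. I'll go down to the nut and close lightly.

{"api": "servo_tool", "payload": {"rows": [{"wx":0,"wy":0,"wz":0,"x":0.05,"y":0.03,"z":1.5,"fingers":35},{"wx":0,"wy":0,"wz":0,"x":0,"y":0,"z":1.5,"fingers":35},{"wx":0,"wy":0,"wz":0,"x":0,"y":0,"z":1.5,"fingers":35},{"wx":0,"wy":0,"wz":0,"x":0,"y":0,"z":0,"fingers":35},{"wx":0,"wy":0,"wz":0,"x":0,"y":0,"z":0,"fingers":20},{"wx":0,"wy":0,"wz":0,"x":0,"y":0,"z":0,"fingers":20}], "squeeze": 3}}

```text
time: 5.75
position: [0.5795, 0.0024, 0.1573]
tcp_rot: [-2.74, 1.536, -0.002]
force: [0.7, 0.4, -0.2]
opening: 0.211
```

{"api": "servo_tool", "payload": {"rows": [{"wx":0,"wy":0,"wz":0,"x":0,"y":0,"z":0,"fingers":12},{"wx":0,"wy":0,"wz":0,"x":0,"y":0,"z":0,"fingers":12},{"wx":0,"wy":0,"wz":0,"x":0,"y":0,"z":0,"fingers":12}]}}

```text
time: 6.12
position: [0.5795, 0.0024, 0.1571]
tcp_rot: [-2.739, 1.536, -0.002]
force: [1.7, 0.9, 1.1]
opening: 0.149
```

{"api": "servo_tool", "payload": {"rows": [{"wx":0,"wy":0,"wz":0,"x":0,"y":-0.03,"z":0,"fingers":8},{"wx":0,"wy":0,"wz":0,"x":0,"y":0,"z":0,"fingers":8},{"wx":0,"wy":0,"wz":0,"x":0,"y":0,"z":0,"fingers":8}], "squeeze": 10}}

```text
time: 6.5
position: [0.5795, 0.0025, 0.1569]
tcp_rot: [-2.74, 1.537, -0.001]
force: [0.4, -0.3, 2.9]
opening: 0.146
```

{"api": "servo_tool", "payload": {"rows": [{"wx":0,"wy":0,"wz":-6,"x":0,"y":0,"z":-0.008,"fingers":8},{"wx":0,"wy":0,"wz":-6,"x":0,"y":0,"z":-0.008,"fingers":8},{"wx":0,"wy":0,"wz":-6,"x":0,"y":0,"z":-0.008,"fingers":8},{"wx":0,"wy":0,"wz":-6,"x":0,"y":0,"z":-0.008,"fingers":8}]}}

```text
time: 7.0
position: [0.5797, 0.0027, 0.1573]
tcp_rot: [-3.001, 0.928, -0.002]
force: [1.4, 1.0, 2.6]
opening: 0.146
```

```bash
python3 -c "
from h import *
s=ctrl.observe();print(s['time'],s['position'],s['joint_positions'].round(3),s['force'],s['wrist_torque'],s['opening'])"
```

```text
7.0 [0.57972907 0.00267766 0.15729554] [-0.128  0.527  1.503  0.     1.11   2.043] [1.43108691 0.9928063  2.57034442] [ 0.20165252 -0.09005233 -0.0629782 ] 0.14564124392657576
```

{"api": "servo_tool", "payload": {"rows": [{"wx":0,"wy":0,"wz":-9,"x":0,"y":0,"z":-0.0125,"fingers":8},{"wx":0,"wy":0,"wz":-9,"x":0,"y":0,"z":-0.0125,"fingers":8},{"wx":0,"wy":0,"wz":-9,"x":0,"y":0,"z":-0.0125,"fingers":8},{"wx":0,"wy":0,"wz":-9,"x":0,"y":0,"z":-0.0125,"fingers":8},{"wx":0,"wy":0,"wz":-9,"x":0,"y":0,"z":-0.0125,"fingers":8},{"wx":0,"wy":0,"wz":-9,"x":0,"y":0,"z":-0.0125,"fingers":8},{"wx":0,"wy":0,"wz":-9,"x":0,"y":0,"z":-0.0125,"fingers":8},{"wx":0,"wy":0,"wz":-9,"x":0,"y":0,"z":-0.0125,"fingers":8}]}}

```text
time: 8.0
position: [0.5797, 0.0035, 0.1583]
tcp_rot: [-2.972, -1.015, -0.002]
force: [1.2, 4.3, 2.9]
opening: 0.147
```

```bash
python3 -c "
from h import *
s=ctrl.observe();print(s['time'],s['position'],s['joint_positions'].round(3),s['force'],s['wrist_torque'],s['opening'])
b=cam('side');a=cam('scene');f=lambda c,x0,y0:cv2.resize(c['color'][y0:y0+90,x0:x0+90],(400,400),interpolation=cv2.INTER_CUBIC)
save('s6.png',np.hstack([f(a,225,150),f(b,240,130)]))"
```

```text
8.0 [0.57967645 0.00353045 0.15826071] [-0.127  0.526  1.502  0.002  1.113  0.785] [1.15020417 4.32106903 2.92998097] [ 0.63982686 -0.10299585 -0.07821372] 0.14676343980250947
```

View pics/s6.png

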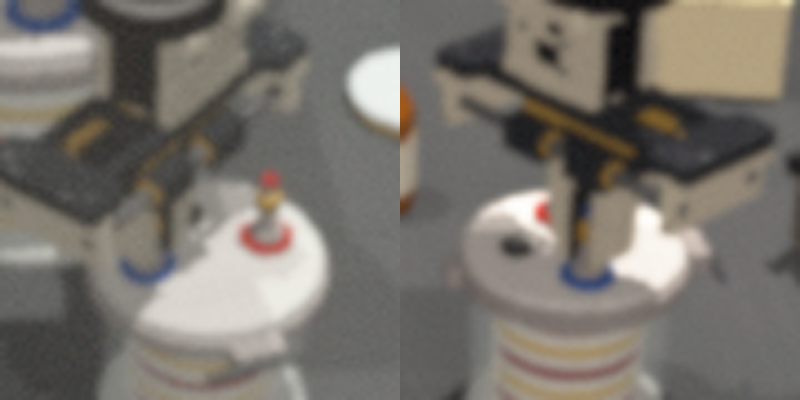

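Side view: fingers on the nut (585,230), jar standing. The side force has grown to 4.3 N, so I'll relieve it with a small shift before turning on.

{"api": "servo_tool", "payload": {"rows": [{"wx":0,"wy":0,"wz":0,"x":0.09,"y":-0.08,"z":-0.03,"fingers":8},{"wx":0,"wy":0,"wz":0,"x":0,"y":0,"z":0,"fingers":8}]}}

```text
time: 8.35
position: [0.5797, 0.0037, 0.1584]
tcp_rot: [2.976, 1.005, 0.0]
force: [1.4, 1.0, 2.8]
opening: 0.141
```

{"api": "servo_tool", "payload": {"rows": [{"wx":0,"wy":0,"wz":-9,"x":0,"y":0,"z":-0.02,"fingers":8},{"wx":0,"wy":0,"wz":-9,"x":0,"y":0,"z":-0.02,"fingers":8},{"wx":0,"wy":0,"wz":-9,"x":0,"y":0,"z":-0.02,"fingers":8},{"wx":0,"wy":0,"wz":-9,"x":0,"y":0,"z":-0.02,"fingers":8},{"wx":0,"wy":0,"wz":-9,"x":0,"y":0,"z":-0.0125,"fingers":8}]}}

```text
time: 8.98
position: [0.5792, 0.0039, 0.159]
tcp_rot: [-2.359, -2.073, 0.001]
force: [0.1, 3.2, 2.0]
opening: 0.145
```

```bash
cat > st.py <<'E'
from h import *
s=ctrl.observe();j=s['joint_positions'];y=j[0]-j[5];F=s['force']
print(s['time'],s['position'].round(4),j.round(3),F.round(1),s['wrist_torque'].round(2),s['opening'],'yaw',y,'Ftool',(F@[-np.sin(y),np.cos(y),0]).round(2),(F@[np.cos(y),np.sin(y),0]).round(2))
E
python3 st.py
```

```text
8.975 [0.5792 0.0039 0.159 ] [-1.260e-01  5.260e-01  1.500e+00  1.000e-03  1.117e+00  3.000e-03] [0.1 3.2 2. ] [ 0.3  -0.01 -0.01] 0.14542081313677752 yaw -0.12831772991160081 Ftool 3.15 -0.3
```

{"api": "servo_tool", "payload": {"rows": [{"wx":0,"wy":0,"wz":-9,"x":0.06,"y":0,"z":-0.02,"fingers":8},{"wx":0,"wy":0,"wz":-9,"x":0,"y":0,"z":-0.02,"fingers":8},{"wx":0,"wy":0,"wz":-9,"x":0,"y":0,"z":-0.0125,"fingers":8},{"wx":0,"wy":0,"wz":-9,"x":0,"y":0,"z":-0.0125,"fingers":8},{"wx":0,"wy":0,"wz":-9,"x":0,"y":0,"z":-0.0125,"fingers":8}]}}

```text
time: 9.6
position: [0.5787, 0.0039, 0.1596]
tcp_rot: [-1.385, -2.817, 0.002]
force: [-1.2, -0.9, 2.0]
opening: 0.142
```

```bash
python3 st.py
```

```text
9.6 [0.5787 0.0039 0.1596] [-1.250e-01  5.250e-01  1.500e+00 -1.000e-03  1.119e+00 -7.820e-01] [-1.2 -0.9  2. ] [-0.13  0.27 -0.06] 0.14219377635307917 yaw 0.6565034231255479 Ftool 0.03 -1.45
```

{"api": "servo_tool", "payload": {"rows": [{"wx":0,"wy":0,"wz":-9,"x":0,"y":-0.02,"z":-0.0125,"fingers":8},{"wx":0,"wy":0,"wz":-9,"x":0,"y":0,"z":-0.0125,"fingers":8},{"wx":0,"wy":0,"wz":-9,"x":0,"y":0,"z":-0.0125,"fingers":8},{"wx":0,"wy":0,"wz":-9,"x":0,"y":0,"z":-0.0125,"fingers":8},{"wx":0,"wy":0,"wz":-9,"x":0,"y":0,"z":-0.0125,"fingers":8},{"wx":0,"wy":0,"wz":-9,"x":0,"y":0,"z":-0.0125,"fingers":8}]}}

```text
time: 10.35
position: [0.5784, 0.0033, 0.1602]
tcp_rot: [0.045, -3.138, 0.002]
force: [-3.1, -2.0, 1.4]
opening: 0.147
```

```bash
python3 st.py
```

```text
10.35 [0.5784 0.0033 0.1602] [-0.126  0.524  1.5   -0.002  1.121 -1.725] [-3.1 -2.   1.4] [-0.39  0.27 -0.07] 0.14736928380487221 yaw 1.598480747621811 Ftool 3.2 -1.88
```

{"api": "servo_tool", "payload": {"rows": [{"wx":0,"wy":0,"wz":0,"x":0.07,"y":-0.03,"z":0,"fingers":8},{"wx":0,"wy":0,"wz":-6,"x":0,"y":0,"z":-0.01,"fingers":8},{"wx":0,"wy":0,"wz":-6,"x":0,"y":0,"z":-0.01,"fingers":8},{"wx":0,"wy":0,"wz":-3,"x":0,"y":0,"z":0,"fingers":8},{"wx":0,"wy":0,"wz":0,"x":0,"y":0,"z":0,"fingers":8},{"wx":0,"wy":0,"wz":0,"x":0,"y":0,"z":0,"fingers":8}]}}

```text
time: 11.1
position: [0.5778, 0.003, 0.1603]
tcp_rot: [0.441, -3.108, 0.001]
force: [-3.0, -6.0, -0.4]
opening: 0.142
```

```bash
python3 st.py
```

```text
11.1 [0.5778 0.003  0.1603] [-0.127  0.523  1.502 -0.002  1.12  -1.979] [-3.  -6.  -0.4] [-0.76  0.47 -0.02] 0.1421123677014503 yaw 1.8522718432002265 Ftool 4.52 -4.92
```

{"api": "servo_tool", "payload": {"rows": [{"wx":0,"wy":0,"wz":0,"x":0.1,"y":-0.1,"z":0,"fingers":8},{"wx":0,"wy":0,"wz":0,"x":0,"y":0,"z":0,"fingers":8}]}}

```text
time: 11.35
position: [0.5778, 0.0028, 0.1605]
tcp_rot: [0.446, -3.109, -0.001]
force: [-1.2, -1.0, -2.7]
opening: 0.144
```

{"api": "servo_tool", "payload": {"rows": [{"wx":0,"wy":0,"wz":0,"x":0,"y":0,"z":0,"fingers":30},{"wx":0,"wy":0,"wz":0,"x":0,"y":0,"z":0,"fingers":30},{"wx":0,"wy":0,"wz":0,"x":0,"y":0,"z":0,"fingers":30}]}}

```text
time: 11.72
position: [0.5784, 0.0028, 0.1613]
tcp_rot: [-0.449, 3.109, -0.0]
force: [0.3, -0.1, -0.7]
opening: 0.3
```

{"api": "servo_tool", "payload": {"rows": [{"wx":0,"wy":0,"wz":0,"x":0,"y":0,"z":-2.5,"fingers":30},{"wx":0,"wy":0,"wz":0,"x":0,"y":0,"z":-2.5,"fingers":30},{"wx":0,"wy":0,"wz":0,"x":-3,"y":0,"z":-1,"fingers":30},{"wx":0,"wy":0,"wz":0,"x":-2,"y":0,"z":0,"fingers":30},{"wx":0,"wy":0,"wz":0,"x":0,"y":0,"z":0,"fingers":30},{"wx":0,"wy":0,"wz":0,"x":0,"y":0,"z":0,"fingers":30}]}}

```text
time: 12.48
position: [0.6254, 0.0167, 0.2206]
tcp_rot: [0.449, -3.108, -0.0]
force: [0.5, -0.1, -0.8]
opening: 0.3
```

```bash
python3 st.py; python3 m.py s7w.png; python3 - <<'E'
from h import *
f=lambda c,x0,y0,w=30:cv2.resize(c[y0:y0+w,x0:x0+w],(400,400),interpolation=cv2.INTER_CUBIC)
w=cam("wrist")["color"];b=cam("side")["color"]
hsv=cv2.cvtColor(w,cv2.COLOR_RGB2HSV);m=cv2.inRange(hsv,(100,90,40),(128,255,255));
save("s7.png",np.hstack([cv2.resize(w,(400,400)),f(b,265,165)]))
E
```

```text
12.475 [0.6254 0.0167 0.2206] [-0.096  0.552  1.272 -0.     1.318 -1.953] [ 0.5 -0.1 -0.8] [0.01 0.07 0.  ] 0.30025254589281414 yaw 1.8575086049308784 Ftool -0.47 -0.25
12.475 [0.62538594 0.01672261 0.22062445] [-0.096  0.552  1.272 -0.     1.318 -1.953] [ 0.5175928  -0.10956939 -0.75135449] 0.30025254589281414
[239 128  39  39 585] [257.6 145. ] 0.167 [0.5733 0.0012 0.167 ] tool [ 0.0544 -0.0002  0.0537]
[239 128  39  39 585] [257.6 145. ] 0.126 [0.5774 0.0024 0.126 ] tool [ 0.05   -0.0002  0.0947]
[252 148  12  12 110] [257.8 153.9] 0.167 [0.5789 0.003  0.167 ] tool [ 0.0484 -0.      0.0537]
[252 148  12  12 110] [257.8 153.9] 0.126 [0.5844 0.0046 0.126 ] tool [ 0.0427 -0.      0.0947]
```

View pics/s7.png

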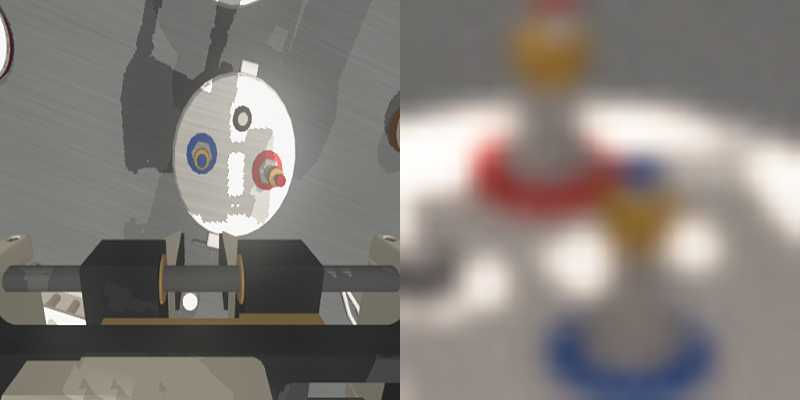

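The side crop shows the blue nut now close under its tip (645,215), nut/tip height ratio ≈0.75, which fits unscrewed (0.72) and not screwed down (0.63). Next: shut the fingers and go above the tip.

{"api": "servo_tool", "payload": {"rows": [{"wx":0,"wy":0,"wz":0,"x":2.5,"y":0,"z":0,"fingers":0},{"wx":0,"wy":0,"wz":0,"x":2.35,"y":0,"z":0,"fingers":0},{"wx":0,"wy":0,"wz":0,"x":0,"y":0,"z":1,"fingers":0},{"wx":0,"wy":0,"wz":0,"x":0,"y":0,"z":1,"fingers":0},{"wx":0,"wy":0,"wz":0,"x":0,"y":0,"z":0,"fingers":0},{"wx":0,"wy":0,"wz":0,"x":0,"y":0,"z":0,"fingers":0}]}}

```text
time: 13.38
position: [0.58, 0.0032, 0.2007]
tcp_rot: [0.449, -3.109, -0.0]
force: [0.9, 0.7, -0.1]
opening: 0.006
```

```bash
python3 st.py; python3 - <<'E'
from h import *
print(ctrl.finger_overhang)
w=cam("wrist");save("s8.png",w["color"][150:350,150:362])
E
```

```text
13.375 [0.58   0.0032 0.2007] [-0.127  0.485  1.445  0.     1.212 -1.984] [ 0.9  0.7 -0.1] [ 0.04  0.05 -0.02] 0.005735631196191229 yaw 1.857777746559865 Ftool -1.03 0.4
0.025
```

View pics/s8.png

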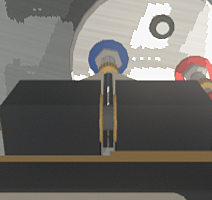

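Closed fingers are in line with the blue valve (crop 108,60). Now descending gently.

{"api": "servo_tool", "payload": {"rows": [{"wx":0,"wy":0,"wz":0,"x":0.1,"y":0,"z":0.4,"fingers":0},{"wx":0,"wy":0,"wz":0,"x":0,"y":0,"z":0.3,"fingers":0},{"wx":0,"wy":0,"wz":0,"x":0,"y":0,"z":0.05,"fingers":0},{"wx":0,"wy":0,"wz":0,"x":0,"y":0,"z":0.05,"fingers":0},{"wx":0,"wy":0,"wz":0,"x":0,"y":0,"z":0,"fingers":0}]}}

```text
time: 14.05
position: [0.5787, 0.0028, 0.193]
tcp_rot: [-0.449, 3.109, 0.0]
force: [0.4, -0.9, -0.1]
opening: 0.003
```

{"api": "servo_tool", "payload": {"rows": [{"wx":0,"wy":0,"wz":0,"x":0,"y":0,"z":0.05,"fingers":0},{"wx":0,"wy":0,"wz":0,"x":0,"y":0,"z":0.05,"fingers":0},{"wx":0,"wy":0,"wz":0,"x":0,"y":0,"z":0.05,"fingers":0},{"wx":0,"wy":0,"wz":0,"x":0,"y":0,"z":0,"fingers":0}]}}

```text
time: 14.55
position: [0.5787, 0.0028, 0.1922]
tcp_rot: [-0.449, 3.109, -0.0]
force: [-2.3, 0.2, 5.1]
opening: 0.007
```

{"api": "servo_tool", "payload": {"rows": [{"wx":0,"wy":0,"wz":0,"x":0,"y":0,"z":0.05,"fingers":0},{"wx":0,"wy":0,"wz":0,"x":0,"y":0,"z":0.05,"fingers":0},{"wx":0,"wy":0,"wz":0,"x":0,"y":0,"z":0.05,"fingers":0},{"wx":0,"wy":0,"wz":0,"x":0,"y":0,"z":0,"fingers":0}]}}

```text
time: 15.05
position: [0.5788, 0.0028, 0.1912]
tcp_rot: [-0.449, 3.108, -0.001]
force: [-2.5, -0.0, 8.2]
opening: 0.001
```

```bash
python3 st.py
```

```text
15.05 [0.5788 0.0028 0.1912] [-0.128  0.491  1.463  0.     1.186 -1.985] [-2.5 -0.   8.2] [0.07 0.5  0.04] 0.0009733558164942579 yaw 1.8575715902893097 Ftool 2.43 0.68
```

{"api": "servo_tool", "payload": {"rows": [{"wx":0,"wy":0,"wz":0,"x":0.03,"y":0,"z":0.05,"fingers":0},{"wx":0,"wy":0,"wz":0,"x":0,"y":0,"z":0.05,"fingers":0},{"wx":0,"wy":0,"wz":0,"x":0,"y":0,"z":0.05,"fingers":0},{"wx":0,"wy":0,"wz":0,"x":0,"y":0,"z":0,"fingers":0}]}}

```text
time: 15.55
position: [0.5787, 0.0028, 0.19]
tcp_rot: [-0.449, 3.107, -0.001]
force: [-2.0, 0.3, 8.8]
opening: 0.004
```

{"api": "servo_tool", "payload": {"rows": [{"wx":0,"wy":0,"wz":0,"x":0.02,"y":0,"z":0.05,"fingers":0},{"wx":0,"wy":0,"wz":0,"x":0,"y":0,"z":0.05,"fingers":0},{"wx":0,"wy":0,"wz":0,"x":0,"y":0,"z":0.02,"fingers":0},{"wx":0,"wy":0,"wz":0,"x":0,"y":0,"z":0,"fingers":0}]}}

```text
time: 16.05
position: [0.5787, 0.0027, 0.189]
tcp_rot: [-0.449, 3.107, -0.001]
force: [-2.3, 0.2, 10.5]
opening: 0.005
```

{"api": "servo_tool", "payload": {"rows": [{"wx":0,"wy":0,"wz":0,"x":0,"y":0,"z":0.02,"fingers":0},{"wx":0,"wy":0,"wz":0,"x":0,"y":0,"z":0.02,"fingers":0},{"wx":0,"wy":0,"wz":0,"x":0,"y":0,"z":0,"fingers":0}]}}

```text
time: 16.42
position: [0.5787, 0.0027, 0.1887]
tcp_rot: [-0.449, 3.107, -0.001]
force: [-2.6, 0.4, 10.7]
opening: 0.004
```

```bash
python3 st.py
```

```text
16.425 [0.5787 0.0027 0.1887] [-0.128  0.492  1.468  0.     1.178 -1.985] [-2.6  0.4 10.7] [ 0.28  0.46 -0.01] 0.003950307138896666 yaw 1.8576841751523832 Ftool 2.38 1.15
```

{"api": "servo_tool", "payload": {"rows": [{"wx":0,"wy":0,"wz":0,"x":0,"y":0,"z":0.02,"fingers":0},{"wx":0,"wy":0,"wz":0,"x":0,"y":0,"z":0.01,"fingers":0},{"wx":0,"wy":0,"wz":0,"x":0,"y":0,"z":0,"fingers":0}]}}

```text
time: 16.8
position: [0.5787, 0.0028, 0.1886]
tcp_rot: [-0.448, 3.106, -0.001]
force: [-2.6, 1.1, 11.8]
opening: 0.007
```

{"api": "servo_tool", "payload": {"rows": [{"wx":0,"wy":0,"wz":0,"x":0,"y":0,"z":0.02,"fingers":0},{"wx":0,"wy":0,"wz":0,"x":0,"y":0,"z":0,"fingers":0},{"wx":0,"wy":0,"wz":0,"x":0,"y":0,"z":0,"fingers":0}]}}

```text
time: 17.18
position: [0.5787, 0.0028, 0.1885]
tcp_rot: [-0.448, 3.106, -0.001]
force: [-2.4, 0.8, 12.4]
opening: 0.008
```

```bash
python3 st.py
```

```text
17.175 [0.5787 0.0028 0.1885] [-0.128  0.493  1.468  0.     1.178 -1.985] [-2.4  0.8 12.4] [ 0.21  0.54 -0.01] 0.007722264172122708 yaw 1.8576603664909204 Ftool 2.07 1.46
```

{"api": "servo_tool", "payload": {"rows": [{"wx":0,"wy":0,"wz":0,"x":0,"y":0,"z":0.015,"fingers":0},{"wx":0,"wy":0,"wz":0,"x":0,"y":0,"z":0,"fingers":0},{"wx":0,"wy":0,"wz":0,"x":0,"y":0,"z":0,"fingers":0},{"wx":0,"wy":0,"wz":0,"x":0,"y":0,"z":0,"fingers":0}]}}

```text
time: 17.68
position: [0.5787, 0.0027, 0.1884]
tcp_rot: [-0.449, 3.106, -0.001]
force: [-2.9, 0.1, 12.6]
opening: 0.007
```

{"api": "servo_tool", "payload": {"rows": [{"wx":0,"wy":0,"wz":0,"x":0,"y":0,"z":0,"fingers":0},{"wx":0,"wy":0,"wz":0,"x":0,"y":0,"z":0,"fingers":0},{"wx":0,"wy":0,"wz":0,"x":0,"y":0,"z":0,"fingers":0}]}}

```text
time: 18.05
position: [0.5787, 0.0027, 0.1884]
tcp_rot: [-0.449, 3.106, -0.001]
force: [-2.6, 0.4, 13.2]
opening: 0.002
```

```bash
python3 st.py
```

```text
18.05 [0.5787 0.0027 0.1884] [-0.128  0.493  1.469  0.     1.177 -1.986] [-2.6  0.4 13.2] [ 0.22  0.6  -0.01] 0.0016841403681316612 yaw 1.857715193832488 Ftool 2.37 1.08
```

Force went from 10.7 to about 13 N in 0.3 mm, far stiffer than the spring, so the nut is on the stem. Holding.

{"api": "servo_tool", "payload": {"rows": [{"wx":0,"wy":0,"wz":0,"x":0,"y":0,"z":0,"fingers":0},{"wx":0,"wy":0,"wz":0,"x":0,"y":0,"z":0,"fingers":0},{"wx":0,"wy":0,"wz":0,"x":0,"y":0,"z":0,"fingers":0},{"wx":0,"wy":0,"wz":0,"x":0,"y":0,"z":0,"fingers":0},{"wx":0,"wy":0,"wz":0,"x":0,"y":0,"z":0,"fingers":0},{"wx":0,"wy":0,"wz":0,"x":0,"y":0,"z":0,"fingers":0},{"wx":0,"wy":0,"wz":0,"x":0,"y":0,"z":0,"fingers":0},{"wx":0,"wy":0,"wz":0,"x":0,"y":0,"z":0,"fingers":0}]}}

```text
time: 19.05
position: [0.5787, 0.0028, 0.1884]
tcp_rot: [-0.449, 3.106, -0.001]
force: [-3.5, -0.2, 12.3]
opening: 0.005
```

{"api": "servo_tool", "payload": {"rows": [{"wx":0,"wy":0,"wz":0,"x":0,"y":0,"z":0,"fingers":0},{"wx":0,"wy":0,"wz":0,"x":0,"y":0,"z":0,"fingers":0},{"wx":0,"wy":0,"wz":0,"x":0,"y":0,"z":0,"fingers":0},{"wx":0,"wy":0,"wz":0,"x":0,"y":0,"z":0,"fingers":0},{"wx":0,"wy":0,"wz":0,"x":0,"y":0,"z":0,"fingers":0},{"wx":0,"wy":0,"wz":0,"x":0,"y":0,"z":0,"fingers":0},{"wx":0,"wy":0,"wz":0,"x":0,"y":0,"z":0,"fingers":0},{"wx":0,"wy":0,"wz":0,"x":0,"y":0,"z":0,"fingers":0}]}}

```text
time: 20.05
position: [0.5787, 0.0027, 0.1884]
tcp_rot: [-0.449, 3.106, -0.001]
force: [-3.6, 0.8, 12.5]
opening: 0.006
```

{"api": "servo_tool", "payload": {"rows": [{"wx":0,"wy":0,"wz":0,"x":0,"y":0,"z":-0.2,"fingers":0},{"wx":0,"wy":0,"wz":0,"x":0,"y":0,"z":-0.2,"fingers":0},{"wx":0,"wy":0,"wz":0,"x":0,"y":0,"z":-0.3,"fingers":0},{"wx":0,"wy":0,"wz":0,"x":0,"y":0,"z":-1.5,"fingers":0},{"wx":0,"wy":0,"wz":0,"x":0,"y":0,"z":-2.5,"fingers":0},{"wx":0,"wy":0,"wz":0,"x":-5,"y":0,"z":0,"fingers":0},{"wx":0,"wy":0,"wz":0,"x":0,"y":0,"z":0,"fingers":0},{"wx":0,"wy":0,"wz":0,"x":0,"y":0,"z":0,"fingers":0}]}}

```text
time: 21.05
position: [0.6256, 0.0168, 0.233]
tcp_rot: [0.449, -3.108, -0.0]
force: [-0.4, 0.2, -0.2]
opening: 0.005
```

```bash
python3 st.py; python3 m.py s9w.png; python3 - <<'E'
from h import *
b=cam("side")["color"];a=cam("scene")["color"]
f=lambda c,x0,y0,w=40:cv2.resize(c[y0:y0+w,x0:x0+w],(400,400),interpolation=cv2.INTER_CUBIC)
save("s9.png",np.hstack([f(a,240,175,60),f(b,260,155)]))
E
```

```text
21.05 [0.6256 0.0168 0.233 ] [-0.096  0.544  1.252 -0.     1.347 -1.953] [-0.4  0.2 -0.2] [ 0.05  0.03 -0.04] 0.005097791089284402 yaw 1.8577414837476507 Ftool 0.37 0.3
21.05 [0.62563948 0.01678279 0.23299593] [-0.096  0.544  1.252 -0.     1.347 -1.953] [-0.43832674  0.1839273  -0.2254731 ] 0.005097791089284402
[240 127  37  37 484] [256.2 143.2] 0.167 [5.738e-01 2.000e-04 1.670e-01] tool [ 0.0544 -0.0012  0.0661]
[240 127  37  37 484] [256.2 143.2] 0.126 [0.5777 0.0012 0.126 ] tool [ 0.0503 -0.0015  0.1071]
[253 146  11  11  97] [257.9 151.2] 0.167 [0.5789 0.003  0.167 ] tool [0.0486 0.     0.0661]
[253 146  11  11  97] [257.9 151.2] 0.126 [0.5839 0.0046 0.126 ] tool [4.34e-02 1.00e-04 1.07e-01]
```

View pics/s9.png

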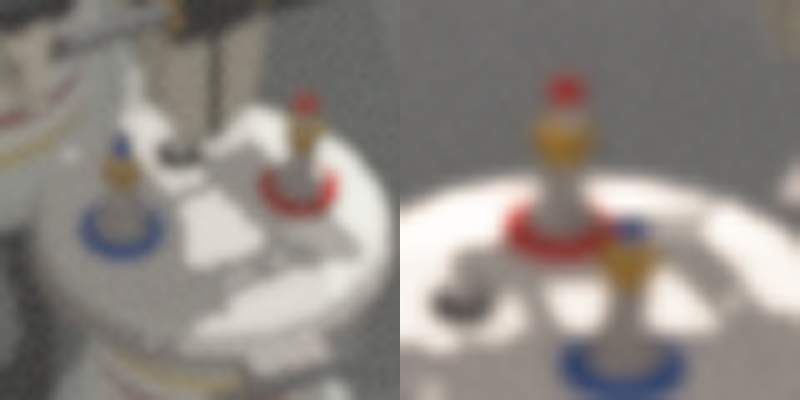

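```bash
python3 -c "
from workcell import ctrl
print(ctrl.finish_job())"
```

```text
the job is handed in; nothing more can be done
None
```

I unscrewed the blue vent nut on the small jar (lid at about 122 mm) to its stop, pressed the tip down and let it spring back. The job is handed in; it reports no verdict.

- **Unscrewing:** I turned the nut about 4.44 rad in one grip of 10 N per finger. The wrist torque showed no clear end stop. The later side views do show the nut raised towards the tip, compared with the red valve.
- **Pressing:** With shut fingers I held the tip down for over 2 s at about 12.5–13 N, under the 16 N limit. The travel was about 3.6 mm, and the force rose 10.7 → 13 N in the last 0.3 mm. That is much stiffer than the spring, so the nut was bearing on the stem.
- **Side forces:** They reached 6.7 N once at the end of the turn, close to the 7 N that starts to tip the jar, and about 3.6 N during the hold. I eased the first one off before opening the fingers.
- **Last checks:** The tip shows at the same place as before the press, (0.579, 0.003). That puts the valve within about 1 mm of where it stood at the start, with the arm clear and the wrist force near zero. The red valve and the bench items were not touched.
- **Refused calls and a disagreement:** My first four move calls were refused as invalid and moved nothing. The blue ring measured about 1–2 mm off in the last view, probably from shading, and disagrees slightly with the tip reading.

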